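# Shunt a vial carrier round a track bend into its dock

### The job

Stand the loose vial carrier on the bare infeed end of the little transport track, lengthwise to the lane, and slide it upright between the two guide rails, round the bend and against the sprung buffer, without lifting it out of the lane, until the spring tongue has popped up behind it and it stays in the dock by itself when you let go. The rail set may be clamped a little away from its drawn place, so feel your way: ease the carrier along and never press it against the rails or the buffer with more than about 15 N. Leave the reagent bottle, the dropper bottle and the small beaker where they are.

Things in the scene. Friction and masses are not known exactly. Their poses are not given: they have to be found in the camera images.
- carrier_post (a point): Loose vial carrier, 0.5 to 0.8 kg: slippery grey plastic block (on steel or paint about 0.25) 64 long (x) x 36 wide (y) x 22 mm high, plan corners rounded 10 mm, same either way round; round steel post 18 mm thick in its middle, 22 to 66 mm above the underside (24 mm collar up to 25); white vial caps 22 mm fore and aft of it, 26 mm high. Point: on the post's axis, 44 mm above the underside; z up.
- track: Fixed grey L-shaped deck, 12 mm thick; origin on the bench (underside); x -130 to 155, y -165 to 115 mm. On it two rails (8 mm round bars, brackets; up to 14 mm above the deck) form a lane 41 mm wide: in along +y, right-hand bend, out along +x. The rail set (rails, tongue, buffer) is clamped up to 10 mm off its drawn place in x and, separately, in y of this frame; that is not measured. It holds under load.
- infeed (a point): Drawn point on the deck's top, moves with the track: centre of the bare infeed, track x -75, y -127 mm; the carrier stands here clear of the rails, long axis along track y. The lane runs on from here along track +y at x -75: funnel mouth from y -97 (69 mm wide) narrowing to the 41 mm lane at y -62, straight to y -30, where the bend begins.
- bend (a point): Drawn centre of the bend on the deck's top, track x 15, y -30 mm: the lane's centreline goes round it in a quarter circle of radius 90 mm, from track (-75, -30) heading +y to (15, 60) heading +x, then on straight along +x at y 60 to the dock.
- dock (a point): Drawn home place of the carrier's centre on the deck's top, track x 72, y 60 mm, long axis along track x. True home is off by the rail set's offset. The last 4 mm press in a sprung rubber buffer (26 mm wide, 5 to 19 mm above the deck): 1.6 N at first touch, 0.4 N more per mm, hard stop 6 mm beyond home. Black housing behind it, 26 mm high.
- tongue (a joint): Spring tongue in the lane floor, 14 mm wide, a ramp rising in the direction of travel; tip 5 mm above the deck and 32 mm before the dock's centre. 0 = up, about 0.15 rad = pressed flush by a carrier over it (about 1 N does it). It springs up behind the carrier's rear face about 0.5 to 1 mm beyond home and bars the way back.
- reagent_0_mid (a point): Bystander: closed reagent bottle with a blue screw cap, 56 mm in diameter, 104 mm high; point half-way up.
- dropper_mid (a point): Bystander: small white dropper bottle, 27 mm in diameter, 85 mm high; point half-way up.
- beaker_mid (a point): Bystander: small clear beaker, 48 mm wide, 58 mm high; point half-way up.
There are look-alikes about, which are no part of the job. What is shaped like the part that bears carrier_post but pink is not meant.

How it is judged:
By the outcome, as a careful person would: the job done as asked, in the order asked, and still so for the second after the job is handed in, with the robot touching nothing.
It also fails if it takes over 72 s, if anything falls off the work surface, if the arm or the gripper's body presses on something with over 40 N, if the wrist force passes 120 N, or if a joint passes its speed limit or range.

### The arm

A 7-joint arm with a two-finger parallel gripper is mounted at the origin on a cart in front of the work surface, level with it; the furniture and walls round the work are solid. World frame = base frame: x ahead of the robot, y to its left, z up, the work surface at z = 0. Lengths are in m, angles in rad, forces in N, time in s.
With the tool pointing down it reaches from about 0.35 to 0.9 m from the base axis. Payload 7.2 kg.
Tool frame: the origin (TCP) lies on the centre line of the jaws, within the pads' length; the fingertips stand 17 mm ahead of it and the grasp point (between the pads) lies 2 mm behind it (robot.nose_length is the distance from the TCP to the fingertips, in m); z points along the fingers, y is the line along which they close (so a half turn about z gives the same grasp; the last joint's range is limited). The gripper opens to 88 mm and grips with 3 to 60 N. Pads are 20 mm wide; open, the fingers measure 115 mm over their backs; the gripper's body (75 mm by 178 mm) begins 61 mm behind the grasp point.
Start: joints at [-1.207, 0.411, -0.013, 1.596, 0.006, 1.134, -0.082], TCP at [0.262, 0.568, 0.24] pointing down, gripper open.
Joint ranges: [-2.95, 2.95], [-0.29, 1.99], [-1.47, 1.44], [0.14, 2.54], [-1.03, 4.17], [0.13, 1.85], [-2.86, 2.86]. Speed limits (rad/s): [2.39, 2.39, 3.01, 3.01, 3.14, 3.14, 3.14].

### API

Orientations are given as a rotation vector (axis times angle).
In Python, from plant import robot gives the robot as it stands.
- The arm moves only by the tool drive_tool, never from a script. Its argument "series" is a list of rows, each an object of numbers: "x", "y", "z": the shift along the tool's x, y, z in cm; "wx", "wy", "wz": the turn, a rotation vector about the tool's x, y, z in rad. In form: [{"x": .., "y": .., "z": .., "wx": .., "wy": .., "wz": ..}, ...]. A call has 1 to 10 rows; each row shifts and turns the commanded pose from where the row before left it, along the tool's axes as they then stand; what a row does not reach is not made up. A row lasts 1/10 s, in which the tool goes at most 50 mm and 8.59 degrees, less where a joint would pass 70% of its speed; a pose out of reach is approached as far as the arm can. A call is refused whole if a number of a shift passes 5 or a number of a turn 0.15, either way. A call with a gripper value outside its range is refused whole. "grip" is the opening in per cent of the stroke, from 0 (shut) to 100 (fully open), set as the call begins (left out, the last holds). The fingers move at their own pace and stop on an object; "grip_force" is the grip in N (left out, the last holds). Time passes only in rows, so rows that do not move let the fingers close. It gives the time, the measured TCP pose, the force, the opening and the grip force at its end, in the units of the state.
- robot.observe(): the state, without advancing time (a new reading comes with each control period).
- robot.get_image(name): name is "scene" or "top" or "wrist"; returns a dict with "frame" (400x640x3 uint8, red, green, blue), "depth" (400x640 float32, m along the optical axis (not along the pixel's ray), 0 where there is no reading), "mtx" (3x3 intrinsics, pixels), "dist" ([k1, k2, p1, p2, k3] as OpenCV has them; the pictures are not rectified), "camera_from_world" (4x4, takes a point from world to camera coordinates); the wrist camera has in their place "mount" (4x4, takes a point from camera to tool coordinates, whose origin is the TCP and whose axes are the flange's). Camera axes: x right, y up, looking along -z (the intrinsics and any distortion apply to the point x, -y, -z); pixel columns grow to the right and rows downward; lengths in m; the calibration is good to about 2 mm. A picture is of the moment at which its call begins: read the wrist's pose just before it.
- robot.hand_in(): hands the job in; it is judged then, once.
The state is a dict: "time_s": time; "joint_pos": joint angles; "qvel": joint speeds; "joint_efforts": joint torques, N m; "position": TCP position; "tool_rot": TCP orientation; "ft_force": force on the tool from outside, world axes, zero at the start; "wrist_torque": the same for the moment, N m; "gripper_width": opening from 0.0 (shut) to 1.0 (fully open); "gripper_force": force on a finger pad.
Only numpy, scipy, OpenCV 4.12 (cv2) and the standard library are available. Lean on these libraries where they do the work, as an engineer would, in place of code of your own. Each camera call takes 0.05 s, during which the arm holds its last target. There are 200 camera calls.

## Working session

There is one attempt and no reset: what is moved stays moved. The work goes in short steps, Python scripts to look and compute and a tool call to move; the robot and the scene stay as the last step left them, time stands still between calls to the robot, and variables do not carry over. Pictures are saved under pics/ and viewed, at most 10 in all, crops included, and the job is handed in when it is done.

Besides the shell and the picture viewer there is one more tool, called as name(argument=value, ...), one argument or row to a line, values as JSON. drive_tool: Moves the arm, as the interface text tells. Its arguments: {"type":"object","properties":{"series":{"type":"array"},"grip":{"type":"number"},"grip_force":{"type":"number"}},"required":["series"]}

```bash
ls; mkdir -p pics; cat > h.py <<'E'
import numpy as np,cv2
from plant import robot
from scipy.spatial.transform import Rotation as R
def cam(n):
    o=robot.observe(); d=robot.get_image(n)
    if n=='wrist':
        T=np.eye(4);T[:3,:3]=R.from_rotvec(o['tool_rot']).as_matrix();T[:3,3]=o['position']
        d['wfc']=T@np.array(d['mount'])
    else: d['wfc']=np.linalg.inv(d['camera_from_world'])
    return d
def ray(d,uv):
    p=cv2.undistortPoints(np.array(uv,float).reshape(-1,1,2),np.array(d['mtx'],float),np.array(d['dist'],float)).reshape(-1,2)
    v=np.c_[p[:,0],-p[:,1],-np.ones(len(p))]
    return d['wfc'][:3,3],v@d['wfc'][:3,:3].T,v
def plane(d,uv,z):
    c,v,_=ray(d,uv); return c+v*((z-c[2])/v[:,2])[:,None]
def cloud(d):
    h,w=d['depth'].shape; uu,vv=np.meshgrid(np.arange(w),np.arange(h))
    c,v,_=ray(d,np.stack([uu,vv],-1).reshape(-1,2))
    P=c+v*d['depth'].reshape(-1,1); P[d['depth'].ravel()==0]=np.nan
    return P.reshape(h,w,3)
def save(d,n): cv2.imwrite(n,d['frame'][:,:,::-1])
E
python3 - <<'E'
from h import *
for n in('top','scene'):
    d=cam(n);save(d,f'pics/{n}0.png');np.savez(f'{n}0.npz',**{k:np.array(v) for k,v in d.items()})
print(robot.observe())
E
```

```text
pics
{'time_s': 0.1, 'joint_pos': array([-1.20719364,  0.41183653, -0.01272359,  1.5969204 ,  0.00558036,
        1.13435174, -0.0821897 ]), 'qvel': array([ 0.00128042, -0.00294192, -0.00157574, -0.00109757,  0.0005619 ,
       -0.00242891, -0.00013749]), 'joint_efforts': array([ 2.85220929e-03, -5.89095998e+01,  6.43887967e-01, -2.91709667e+01,
       -5.37929381e-02,  1.45104775e-02,  6.69301107e-05]), 'position': array([0.26140893, 0.56723024, 0.23889911]), 'tool_rot': array([-6.72909956e-01, -3.06843722e+00,  2.29601886e-03]), 'ft_force': array([ 0.49136578, -0.33854553, -0.01127827]), 'wrist_torque': array([-0.03817522,  0.0147116 , -0.00034393]), 'gripper_force': 0.0, 'gripper_width': 0.998737314969216}
```

View pics/top0.png

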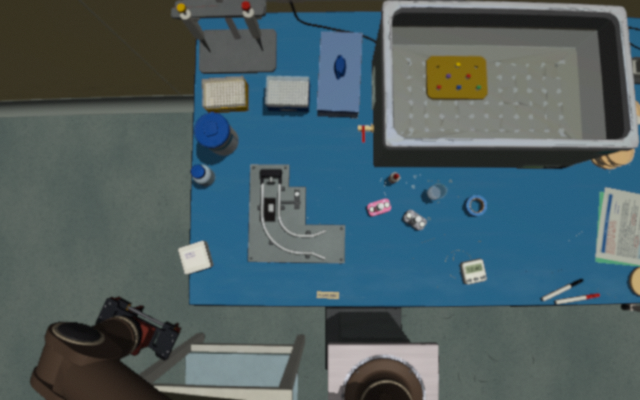

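View pics/scene0.png

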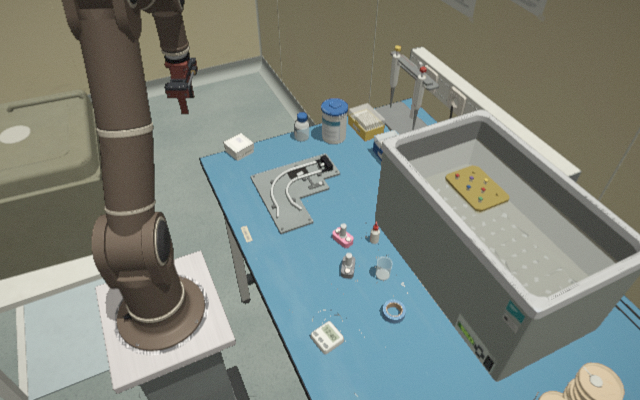

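Top view: grey carrier at about (414,219), pink decoy at (378,207), track deck spanning (248–344, 165–262), infeed at right (335,243), dock at top (271,180). Beaker at (434,193), dropper at (394,177) or the blue-cap bottle at (201,175).

```bash
python3 - <<'E'
from h import *
d=dict(np.load('top0.npz'));P=cloud(d)
print(d['wfc'],d['mtx'],d['dist'])
for u,v in [(300,180),(340,232),(230,230),(414,219),(420,222),(408,215)]: print(u,v,P[v,u])
f=d['frame'][155:270,240:450]
cv2.imwrite('pics/top0c.png',cv2.resize(f[:,:,::-1],None,fx=3.8,fy=3.8,interpolation=cv2.INTER_CUBIC))
# deck mask: height 8..16mm and grey
hsv=cv2.cvtColor(d['frame'],cv2.COLOR_RGB2HSV)
m=((hsv[...,1]<60)).astype(np.uint8)*255
m[:, :240]=0;m[:,450:]=0;m[:160]=0;m[270:]=0
n,l,s,c=cv2.connectedComponentsWithStats(m)
for i in range(1,n):
    if s[i,4]>40:
        print(s[i],c[i]); q=l==i; print(np.nanmedian(P[q],0))
        cs,_=cv2.findContours(q.astype(np.uint8),cv2.RETR_EXTERNAL,cv2.CHAIN_APPROX_NONE)
        k=max(cs,key=cv2.contourArea)
        if s[i,4]>1500: print(cv2.approxPolyDP(k,4,True).reshape(-1,2).tolist())
        print(cv2.minAreaRect(k))
E
```

```text
[[ 1.42602305e-03  9.97031486e-01 -7.69816964e-02  4.62524919e-01]
 [-9.99648274e-01 -6.17337931e-04 -2.65131445e-02  1.46244608e-01]
 [-2.64819636e-02  7.69924283e-02  9.96679924e-01  1.24319096e+00]
 [ 0.00000000e+00  0.00000000e+00  0.00000000e+00  1.00000000e+00]] [[425.99434783   0.         320.63134831]
 [  0.         425.99434783 202.81459905]
 [  0.           0.           1.        ]] [-0.08020951  0.          0.          0.          0.        ]
300 180 [ 0.62633872  0.2404041  -0.0027339 ]
340 232 [0.47321688 0.12299676 0.01057079]
230 230 [0.47846769 0.44538211 0.00224929]
414 219 [ 0.50922012 -0.08382503  0.04738407]
420 222 [ 0.50152089 -0.10525109  0.024677  ]
408 215 [ 0.52165127 -0.07151971  0.02273468]
[374 160  76   6 454] [411.66519824 162.49118943]
[ 0.66011302 -0.06925553  0.10361775]
((411.5, 162.5), (5.0, 75.0), 90.0)
[ 248  165   97   98 6485] [286.49575944 222.14448728]
[0.48471785 0.28919548 0.01231474]
[[251, 165], [248, 259], [343, 262], [344, 226], [304, 223], [305, 189], [288, 186], [288, 166]]
((296.4164733886719, 213.34881591796875), (95.80451202392578, 96.4187240600586), 0.8184555172920227)
[389 172  11  11  60] [393.1        177.83333333]
[ 0.62533224 -0.02545451  0.04563326]
((394.0, 177.0), (10.0, 10.0), 90.0)
[428 188   9  11  58] [431.31034483 193.65517241]
[ 0.58123183 -0.1355128   0.02851409]
((431.10003662109375, 193.70001220703125), (11.180339813232422, 6.7082037925720215), 63.43495178222656)
[376 201  15  10  90] [382.5        205.43333333]
[0.54748558 0.00639146 0.02728694]
((382.97601318359375, 205.8679656982422), (7.423746585845947, 14.48972225189209), 79.69515228271484)
[403 210  23  20 283] [414.35335689 219.52650177]
[ 0.50849272 -0.08715089  0.02330259]
((414.4230651855469, 219.61538696289062), (22.465356826782227, 13.312804222106934), 33.6900634765625)
```

View pics/top0c.png

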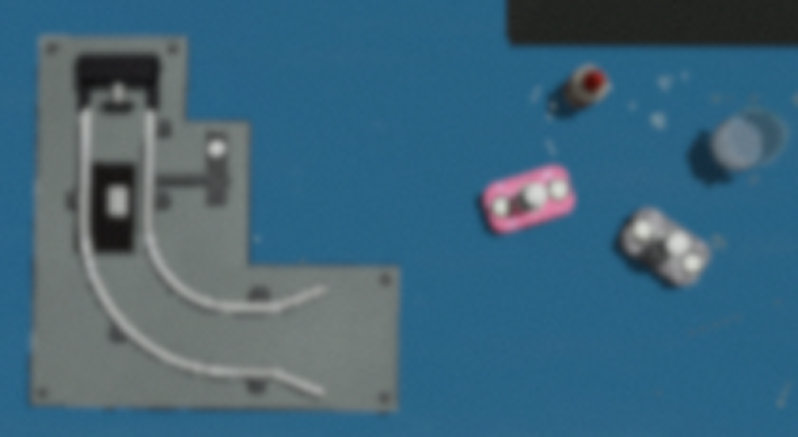

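drive_tool(
  series=[
    {"x": -3.3, "y": -1.9, "z": -1.8},
    {"x": -3.3, "y": -1.9, "z": -1.8},
    {"x": -3.3, "y": -1.9, "z": -1.8},
    {"x": -3.3, "y": -1.9, "z": -1.8},
    {"x": -3.3, "y": -1.9, "z": -1.8},
    {"x": -3.3, "y": -1.9, "z": -1.8},
    {"x": -3.3, "y": -1.9, "z": -1.8},
    {"x": -3.3, "y": -1.9, "z": -1.8},
    {"x": -3.3, "y": -1.9, "z": -1.8},
    {"x": -3.3, "y": -1.9, "z": -1.8},
  ],
)

```text
$.series[0]: bad value
```

drive_tool(
  series=[
    {"wz": 0.14},
    {"wz": 0.14},
    {"wz": 0.14},
    {"wz": 0.14},
    {"wz": 0.14},
    {"wz": 0.14},
    {"wz": 0.14},
    {"wz": 0.14},
    {},
    {},
  ],
)

```text
$.series[0]: bad value
```

```bash
python3 - <<'E'
from h import *
d=cam('wrist');save(d,'pics/w1.png');np.savez('w1.npz',**{k:np.array(v) for k,v in d.items()})
o=robot.observe();print(o['time_s'],o['position'],o['tool_rot'],o['joint_pos'],np.abs(o['qvel']).max());M=R.from_rotvec(o['tool_rot']).as_matrix();print(M,d['wfc'])
E
```

```text
0.15 [0.26148432 0.56732128 0.23905315] [-6.72953673e-01 -3.06855976e+00  1.72650101e-03] [-1.20719219  0.41168537 -0.01269726  1.59677455  0.00565345  1.13427202
 -0.08220479] 0.002827137851737155
[[-9.08223742e-01  4.18484790e-01 -3.40512095e-04]
 [ 4.18484908e-01  9.08223143e-01 -1.05060756e-03]
 [-1.30402321e-04 -1.09668591e-03 -9.99999390e-01]] [[ 0.4178492  -0.87424698 -0.24717253  0.1937452 ]
 [ 0.90851373  0.40142757  0.11601166  0.59836209]
 [-0.00220098 -0.27303501  0.96200158  0.38441269]
 [ 0.          0.          0.          1.        ]]
```

View pics/w1.png

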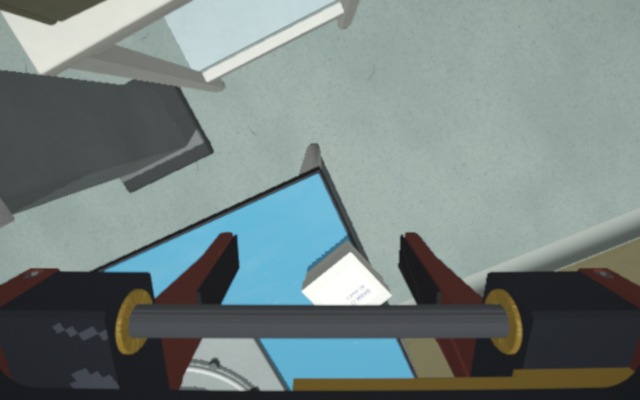

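The picture shows the gripper at the bottom and only the white box and track corner; the move was refused (rows need all keys).

drive_tool(
  series=[
    {"x": -3.4, "y": -1.9, "z": -1.4, "wx": 0, "wy": 0, "wz": 0},
    {"x": -3.4, "y": -1.9, "z": -1.4, "wx": 0, "wy": 0, "wz": 0},
    {"x": -3.4, "y": -1.9, "z": -1.4, "wx": 0, "wy": 0, "wz": 0},
    {"x": -3.4, "y": -1.9, "z": -1.4, "wx": 0, "wy": 0, "wz": 0},
    {"x": -3.4, "y": -1.9, "z": -1.4, "wx": 0, "wy": 0, "wz": 0},
    {"x": -3.4, "y": -1.9, "z": -1.4, "wx": 0, "wy": 0, "wz": 0},
    {"x": -3.4, "y": -1.9, "z": -1.4, "wx": 0, "wy": 0, "wz": 0},
    {"x": -3.4, "y": -1.9, "z": -1.4, "wx": 0, "wy": 0, "wz": 0},
    {"x": -3.4, "y": -1.9, "z": -1.4, "wx": 0, "wy": 0, "wz": 0},
    {"x": -3.4, "y": -1.9, "z": -1.4, "wx": 0, "wy": 0, "wz": 0},
  ],
)

```text
time_s: 1.15
position: [0.4914, 0.2513, 0.3802]
tool_rot: [-0.673, -3.069, -0.0]
ft_force: [0.9, 1.2, 0.4]
gripper_width: 1.0
gripper_force: 0.0
```

drive_tool(
  series=[
    {"x": 0, "y": 0, "z": 0, "wx": 0, "wy": 0, "wz": 0.14},
    {"x": 0, "y": 0, "z": 0, "wx": 0, "wy": 0, "wz": 0.14},
    {"x": 0, "y": 0, "z": 0, "wx": 0, "wy": 0, "wz": 0.14},
    {"x": 0, "y": 0, "z": 0, "wx": 0, "wy": 0, "wz": 0.14},
    {"x": 0, "y": 0, "z": 0, "wx": 0, "wy": 0, "wz": 0.14},
    {"x": 0, "y": 0, "z": 0, "wx": 0, "wy": 0, "wz": 0.14},
    {"x": 0, "y": 0, "z": 0, "wx": 0, "wy": 0, "wz": 0.14},
    {"x": 0, "y": 0, "z": 0, "wx": 0, "wy": 0, "wz": 0.14},
    {"x": 0, "y": 0, "z": 0, "wx": 0, "wy": 0, "wz": 0},
    {"x": 0, "y": 0, "z": 0, "wx": 0, "wy": 0, "wz": 0},
  ],
)

```text
time_s: 2.15
position: [0.4907, 0.2528, 0.3795]
tool_rot: [-2.195, -2.247, 0.001]
ft_force: [0.5, -0.2, -0.5]
gripper_width: 1.0
gripper_force: 0.0
```

```bash
python3 - <<'E'
from h import *
d=cam('wrist');save(d,'pics/w2.png');np.savez('w2.npz',**{k:np.array(v) for k,v in d.items()})
o=robot.observe();print(o['time_s'],o['position'],o['tool_rot'],o['joint_pos'],np.abs(o['qvel']).max(),o['ft_force']);M=R.from_rotvec(o['tool_rot']).as_matrix();print(M)
E
```

```text
2.2 [0.49075691 0.25281412 0.37953248] [-2.19571869e+00 -2.24680657e+00  3.29490272e-04] [-0.82005362  0.19554272  0.31213003  1.578134   -0.0608184   1.37770502
 -0.47880733] 0.009971040743123927 [-0.31914698  0.51455887  0.40349325]
[[-2.29964457e-02  9.99735531e-01 -1.78935649e-04]
 [ 9.99735540e-01  2.29964247e-02 -1.18429504e-04]
 [-1.14283303e-04 -1.81611785e-04 -9.99999977e-01]]
```

View pics/w2.png

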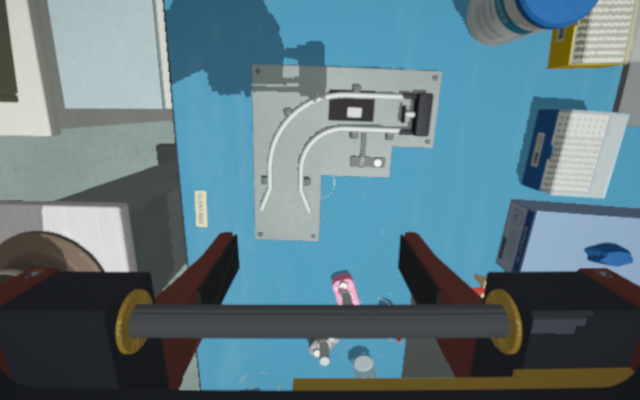

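The wrist view shows the deck, corners (253,66), (440,70), (319,240), (255,239), with the lane rails from the funnel (264,210)/(308,210) round to the buffer at about (412,115); carrier is hidden at bottom (320,350).

```bash
cat > m.py <<'E'
from h import *
d=dict(np.load('w2.npz'));f=d['frame']
hsv=cv2.cvtColor(f,cv2.COLOR_RGB2HSV)
m=(hsv[...,1]<70).astype(np.uint8); m[:, :245]=0;m[:,445:]=0;m[:60]=0;m[245:]=0
m=cv2.morphologyEx(m,cv2.MORPH_CLOSE,np.ones((5,5)))
cs,_=cv2.findContours(m,cv2.RETR_EXTERNAL,cv2.CHAIN_APPROX_NONE);k=max(cs,key=cv2.contourArea)[:,0]
W=plane(d,k,0.012)[:,:2]
poly=cv2.approxPolyDP(k,4,True).reshape(-1,2);print(poly.tolist());print(np.round(plane(d,poly,.012)[:,:2],4).tolist())
def line(u0,u1,v0,v1):
    s=(k[:,0]>=u0)&(k[:,0]<=u1)&(k[:,1]>=v0)&(k[:,1]<=v1);q=W[s];vx,vy,x,y=cv2.fitLine(q.astype(np.float32),cv2.DIST_HUBER,0,.01,.01).ravel();a=np.degrees(np.arctan2(vy,vx));return (round((a+45)%180-45,2),round(float(x),4),round(float(y),4),len(q))
for n,b in dict(xmin=(248,260,75,230),ymax=(300,430,60,75),xmax=(430,445,75,140),infx=(315,325,180,235),ymin=(262,312,232,245)).items(): print(n,line(*b))
w=((hsv[...,2]>185)&(hsv[...,1]<70)).astype(np.uint8)
def prof(u=None,v=None,r=None):
    g=cv2.cvtColor(f,cv2.COLOR_RGB2GRAY).astype(float)
    l=g[v,r[0]:r[1]] if v is not None else g[r[0]:r[1],u]
    return l.astype(int).tolist()
for v in (145,160,175,182,195,205): print('row',v,[(r,)for r in np.flatnonzero(w[v,250:330])+250])
for u in (340,350,365,380,395): print('col',u,(np.flatnonzero(w[85:150,u])+85).tolist())
print(prof(v=175,r=(255,320)))
E
python3 m.py
```

```text
[[255, 237], [318, 240], [322, 175], [332, 175], [334, 185], [335, 175], [387, 177], [392, 146], [432, 147], [441, 71], [253, 64]]
[[0.3858, 0.1141], [0.4936, 0.1112], [0.4974, 0.2245], [0.5135, 0.2249], [0.5174, 0.2084], [0.5184, 0.225], [0.6028, 0.2237], [0.6066, 0.2737], [0.6702, 0.2738], [0.6706, 0.3867], [0.3907, 0.3893]]
xmin (np.float32(89.48), 0.3872, 0.2379, 156)
ymax (np.float32(-0.57), 0.5569, 0.3879, 131)
xmax (np.float32(89.62), 0.6706, 0.3337, 66)
infx (np.float32(89.56), 0.4943, 0.1577, 56)
ymin (np.float32(-1.07), 0.4405, 0.1114, 51)
row 145 [(np.int64(272),), (np.int64(273),), (np.int64(274),), (np.int64(275),), (np.int64(308),), (np.int64(309),), (np.int64(310),), (np.int64(311),), (np.int64(312),)]
row 160 [(np.int64(269),), (np.int64(270),), (np.int64(271),), (np.int64(272),), (np.int64(301),), (np.int64(302),), (np.int64(303),), (np.int64(304),)]
row 175 [(np.int64(268),), (np.int64(269),), (np.int64(270),), (np.int64(271),), (np.int64(299),), (np.int64(300),), (np.int64(301),), (np.int64(302),)]
row 182 [(np.int64(268),), (np.int64(269),), (np.int64(270),), (np.
[... 395 characters left out ...]
.int64(306),), (np.int64(307),), (np.int64(308),)]
col 340 [93, 94, 95, 96, 127, 128, 129, 130, 148, 149]
col 350 [93, 94, 95, 96, 108, 109, 110, 111, 112, 113, 114, 115, 116, 127, 128, 129, 130, 146, 147, 149]
col 365 [94, 95, 96, 97, 128, 129, 130, 131]
col 380 [94, 95, 96, 97, 98, 128, 129, 130, 131, 132, 146, 147, 148]
col 395 [95, 96, 97, 98, 129, 130, 131, 132, 133]
[168, 170, 171, 172, 171, 163, 140, 127, 125, 126, 126, 128, 151, 195, 218, 222, 200, 173, 172, 175, 175, 175, 176, 175, 174, 174, 173, 174, 174, 175, 174, 174, 174, 175, 176, 176, 176, 175, 175, 176, 176, 174, 164, 157, 190, 216, 224, 203, 173, 166, 166, 165, 167, 170, 175, 177, 176, 175, 176, 177, 178, 178, 178, 177, 175]
```

```bash
cat > m2.py <<'E'
from h import *
d=dict(np.load('w2.npz'));g=cv2.cvtColor(d['frame'],cv2.COLOR_RGB2GRAY).astype(float)
def cen(l,o): w=np.clip(l-182,0,None);return o+(w*np.arange(len(l))).sum()/w.sum()
Z=.024
A=[];B=[]
for v in (166,170,174,178,182): A.append(plane(d,[[cen(g[v,262:278],262),v]],Z)[0,:2]);B.append(plane(d,[[cen(g[v,293:308],293),v]],Z)[0,:2])
print('in left',np.round(A,4).tolist(),'right',np.round(B,4).tolist());c=(np.mean(A,0)+np.mean(B,0))/2;print('inlane',c,np.mean(B,0)-np.mean(A,0))
A=[];B=[]
for u in (338,345,355,365,372,385,395): A.append(plane(d,[[u,cen(g[88:103,u],88)]],Z)[0,:2]);B.append(plane(d,[[u,cen(g[122:138,u],122)]],Z)[0,:2])
print('out up',np.round(A,4).tolist(),'low',np.round(B,4).tolist());print('outlane',(np.mean(A,0)+np.mean(B,0))/2,np.mean(A,0)-np.mean(B,0))
t=dict(np.load('top0.npz'));f=t['frame'];hsv=cv2.cvtColor(f,cv2.COLOR_RGB2HSV)
m=(hsv[...,1]<70).astype(np.uint8);m[:205]=0;m[235:]=0;m[:,:398]=0;m[:,432:]=0
k=max(cv2.findContours(m,0,cv2.CHAIN_APPROX_NONE)[0],key=cv2.contourArea)
print('carrier',plane(t,[cv2.minAreaRect(k)[0]],.018),cv2.minAreaRect(k))
# white caps
w=((hsv[...,2]>200)&(hsv[...,1]<50)).astype(np.uint8);w[:205]=0;w[235:]=0;w[:,:398]=0;w[:,432:]=0
n,l,s,cc=cv2.connectedComponentsWithStats(w)
print(s[1:,4],cc[1:]);print(plane(t,cc[1:],.026))
E
python3 m2.py
```

```text
in left [[0.4147, 0.2393], [0.4145, 0.2329], [0.4144, 0.2265], [0.4144, 0.2201], [0.4143, 0.2136]] right [[0.4642, 0.2404], [0.4637, 0.2341], [0.4636, 0.2277], [0.4634, 0.2212], [0.4633, 0.2148]]
inlane [0.43903515 0.22705001] [0.04917682 0.00116432]
out up [[0.5176, 0.3481], [0.5279, 0.3484], [0.5427, 0.3483], [0.5576, 0.3483], [0.568, 0.3482], [0.5873, 0.3477], [0.6022, 0.3478]] low [[0.5195, 0.2985], [0.5302, 0.2993], [0.5454, 0.2993], [0.5606, 0.299], [0.5713, 0.2989], [0.5912, 0.2988], [0.6065, 0.2985]]
outlane [0.55913364 0.32350259] [-0.00305253  0.04920102]
carrier [[ 0.50859869 -0.09067132  0.018     ]] ((414.42303466796875, 219.61537170410156), (23.020057678222656, 13.31280517578125), 33.690067291259766)
[4 8 4] [[408.75 215.  ]
 [418.   218.5 ]
 [421.5  223.5 ]]
[[ 0.52149133 -0.07308203  0.026     ]
 [ 0.51147101 -0.09940315  0.026     ]
 [ 0.4971968  -0.10920578  0.026     ]]
```

drive_tool(
  series=[
    {"x": -4.3, "y": 0.13, "z": 1.6, "wx": 0, "wy": 0, "wz": 0},
    {"x": -4.3, "y": 0.13, "z": 1.6, "wx": 0, "wy": 0, "wz": 0},
    {"x": -4.3, "y": 0.13, "z": 1.6, "wx": 0, "wy": 0, "wz": 0},
    {"x": -4.3, "y": 0.13, "z": 1.6, "wx": 0, "wy": 0, "wz": 0},
    {"x": -4.3, "y": 0.13, "z": 1.6, "wx": 0, "wy": 0, "wz": 0},
    {"x": -4.3, "y": 0.13, "z": 1.6, "wx": 0, "wy": 0, "wz": 0},
    {"x": -4.3, "y": 0.13, "z": 1.6, "wx": 0, "wy": 0, "wz": 0},
    {"x": -4.3, "y": 0.13, "z": 1.6, "wx": 0, "wy": 0, "wz": 0},
    {"x": 0, "y": 0, "z": 0, "wx": 0, "wy": 0, "wz": 0.15},
    {"x": 0, "y": 0, "z": 0, "wx": 0, "wy": 0, "wz": 0.15},
  ],
  grip=60,
)

```text
time_s: 3.2
position: [0.5073, -0.093, 0.2512]
tool_rot: [-2.516, -1.88, 0.001]
ft_force: [-0.2, 0.5, 0.2]
gripper_width: 0.603
gripper_force: 0.0
```

drive_tool(
  series=[
    {"x": 0, "y": 0, "z": 0, "wx": 0, "wy": 0, "wz": 0.15},
    {"x": 0, "y": 0, "z": 0, "wx": 0, "wy": 0, "wz": 0.15},
    {"x": 0, "y": 0, "z": 0, "wx": 0, "wy": 0, "wz": 0},
    {"x": 0, "y": 0, "z": 0, "wx": 0, "wy": 0, "wz": 0},
  ],
)

```text
time_s: 3.6
position: [0.5078, -0.0908, 0.2516]
tool_rot: [-2.76, -1.501, 0.0]
ft_force: [-0.7, -0.1, -0.3]
gripper_width: 0.603
gripper_force: 0.0
```

```bash
python3 - <<'E'
from h import *
d=cam('wrist');save(d,'pics/w3.png');np.savez('w3.npz',**{k:np.array(v) for k,v in d.items()})
o=robot.observe();print(o['time_s'],o['position'],o['joint_pos'],np.abs(o['qvel']).max());M=R.from_rotvec(o['tool_rot']).as_matrix();print(M)
E
```

```text
3.65 [ 0.50780799 -0.0908347   0.25164809] [-0.44080243  0.23243829  0.62929145  1.87438795 -0.15415416  1.08306753
 -0.32716279] 0.01799815648001595
[[ 5.44190990e-01  8.38961362e-01  1.67542636e-05]
 [ 8.38961360e-01 -5.44190990e-01  6.14728659e-05]
 [ 6.06908786e-05 -1.93967999e-05 -9.99999998e-01]]
```

View pics/w3.png

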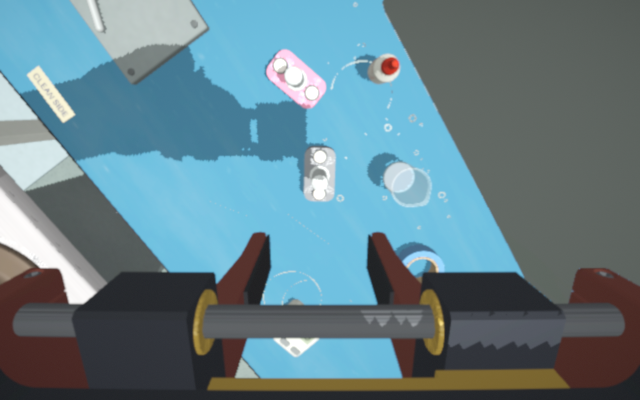

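The carrier is straight below at (320,174), long axis almost vertical in the picture, caps at (320,157) and (320,195); the pink one at (295,77) is clear, beaker at (405,182). Measure exactly.

```bash
python3 - <<'E'
from h import *
d=dict(np.load('w3.npz'));hsv=cv2.cvtColor(d['frame'],cv2.COLOR_RGB2HSV)
m=(hsv[...,1]<80).astype(np.uint8);m[:140]=0;m[207:]=0;m[:,:295]=0;m[:,:]*=(np.arange(640)<346).astype(np.uint8)
n,l,s,c=cv2.connectedComponentsWithStats(m);i=1+s[1:,4].argmax();m=(l==i).astype(np.uint8)
k=cv2.findContours(m,0,cv2.CHAIN_APPROX_NONE)[0][0]
W=plane(d,k[:,0],.020)[:,:2]
r=cv2.minAreaRect((W*1000).astype(np.float32));print(s[i],cv2.minAreaRect(k),r)
Rm=d['wfc'];o=np.array([.50781,-.09083]);X=np.array([.5442,.839]);Y=np.array([.839,-.5442])
e=np.array(r[0])/1000-o;print('off tool x,y mm',e@X*1000,e@Y*1000)
P=cloud(d);q=P[m>0];h=q[(q[:,2]>.055)];print('post top',len(h),h.mean(0) if len(h) else 0)
E
```

```text
[ 303  146   33   56 1673] ((319.1331787109375, 173.5044403076172), (31.482519149780273, 55.36925506591797), 1.9091525077819824) ((508.779296875, -91.56989288330078), (66.69735717773438, 37.59376907348633), 55.549713134765625)
off tool x,y mm -0.09327876971434537 1.2158897852173087
post top 242 [ 0.50949985 -0.09076622  0.06560037]
```

drive_tool(
  series=[
    {"x": 0.04, "y": 0.13, "z": 3.6, "wx": 0, "wy": 0, "wz": 0.026},
    {"x": 0, "y": 0, "z": 3.6, "wx": 0, "wy": 0, "wz": 0},
    {"x": 0, "y": 0, "z": 3.6, "wx": 0, "wy": 0, "wz": 0},
    {"x": 0, "y": 0, "z": 3.6, "wx": 0, "wy": 0, "wz": 0},
    {"x": 0, "y": 0, "z": 3.0, "wx": 0, "wy": 0, "wz": 0},
    {"x": 0, "y": 0, "z": 1.8, "wx": 0, "wy": 0, "wz": 0},
    {"x": 0, "y": 0, "z": 0.9, "wx": 0, "wy": 0, "wz": 0},
    {"x": 0, "y": 0, "z": 0.45, "wx": 0, "wy": 0, "wz": 0},
    {"x": 0, "y": 0, "z": 0, "wx": 0, "wy": 0, "wz": 0},
  ],
)

```text
time_s: 4.55
position: [0.5093, -0.0914, 0.0463]
tool_rot: [2.783, 1.458, 0.0]
ft_force: [-0.8, -0.2, -0.0]
gripper_width: 0.598
gripper_force: 0.0
```

drive_tool(
  series=[
    {"x": 0, "y": 0, "z": 0, "wx": 0, "wy": 0, "wz": 0},
    {"x": 0, "y": 0, "z": 0, "wx": 0, "wy": 0, "wz": 0},
    {"x": 0, "y": 0, "z": 0, "wx": 0, "wy": 0, "wz": 0},
    {"x": 0, "y": 0, "z": 0, "wx": 0, "wy": 0, "wz": 0},
    {"x": 0, "y": 0, "z": 0, "wx": 0, "wy": 0, "wz": 0},
    {"x": 0, "y": 0, "z": 0, "wx": 0, "wy": 0, "wz": 0},
    {"x": 0, "y": 0, "z": 0, "wx": 0, "wy": 0, "wz": 0},
    {"x": 0, "y": 0, "z": 0, "wx": 0, "wy": 0, "wz": 0},
  ],
  grip=0,
  grip_force=30,
)

```text
time_s: 5.35
position: [0.5092, -0.0912, 0.0463]
tool_rot: [-2.784, -1.456, -0.0]
ft_force: [-1.7, 0.4, 4.9]
gripper_width: 0.2
gripper_force: 30.0
```

drive_tool(
  series=[
    {"x": 0, "y": 0, "z": -1, "wx": 0, "wy": 0, "wz": 0},
    {"x": 0, "y": 0, "z": -2.5, "wx": 0, "wy": 0, "wz": 0},
    {"x": 0, "y": 0, "z": -2.5, "wx": 0, "wy": 0, "wz": 0},
    {"x": 0, "y": 0, "z": -2, "wx": 0, "wy": 0, "wz": 0},
    {"x": 1.0, "y": -1.24, "z": 0, "wx": 0, "wy": 0, "wz": 0},
    {"x": 2.5, "y": -3.1, "z": 0, "wx": 0, "wy": 0, "wz": 0},
    {"x": 2.5, "y": -3.1, "z": 0, "wx": 0, "wy": 0, "wz": 0},
    {"x": 2.5, "y": -3.1, "z": 0, "wx": 0, "wy": 0, "wz": 0},
    {"x": 2.5, "y": -3.1, "z": 0, "wx": 0, "wy": 0, "wz": 0},
    {"x": 2.5, "y": -3.1, "z": 0, "wx": 0, "wy": 0, "wz": 0},
  ],
)

```text
time_s: 6.35
position: [0.4474, 0.1161, 0.1261]
tool_rot: [2.784, 1.455, -0.001]
ft_force: [1.6, 1.3, -5.4]
gripper_width: 0.198
gripper_force: 30.0
```

drive_tool(
  series=[
    {"x": 1.5, "y": -2.0, "z": 0, "wx": 0, "wy": 0, "wz": 0},
    {"x": 0.5, "y": -0.66, "z": 0, "wx": 0, "wy": 0, "wz": -0.09},
    {"x": 0, "y": 0, "z": 0, "wx": 0, "wy": 0, "wz": -0.1},
    {"x": 0, "y": 0, "z": 0, "wx": 0, "wy": 0, "wz": -0.1},
    {"x": 0, "y": 0, "z": 0, "wx": 0, "wy": 0, "wz": -0.1},
    {"x": 0, "y": 0, "z": 0, "wx": 0, "wy": 0, "wz": -0.1},
    {"x": 0, "y": 0, "z": 0, "wx": 0, "wy": 0, "wz": -0.1},
    {"x": 0, "y": 0, "z": 0, "wx": 0, "wy": 0, "wz": 0},
    {"x": 0, "y": 0, "z": 0, "wx": 0, "wy": 0, "wz": 0},
  ],
)

```text
time_s: 7.25
position: [0.4379, 0.1462, 0.1261]
tool_rot: [-2.244, -2.199, 0.001]
ft_force: [0.4, 0.1, -5.7]
gripper_width: 0.198
gripper_force: 30.0
```

```bash
python3 - <<'E'
from h import *
d=cam('wrist');np.savez('w4.npz',**{k:np.array(v) for k,v in d.items()})
t=cam('top')
s=cam('scene')
a=np.hstack([d['frame'][:,150:500],cv2.resize(t['frame'][150:270,240:360],(400,400)) ])
cv2.imwrite('pics/w4.png',a[:,:,::-1])
o=robot.observe();print(o['time_s'],o['position'],o['tool_rot'],o['joint_pos'],o['ft_force'],o['gripper_width']);M=R.from_rotvec(o['tool_rot']).as_matrix();print(M)
E
```

```text
7.4 [0.43802815 0.14651302 0.1260986 ] [-2.24228929e+00 -2.20038900e+00  5.29425126e-04] [-0.7699679   0.29172266  0.40827742  2.12289672 -0.16685263  0.75705756
 -0.27420383] [ 1.00257332  0.89068415 -5.23309686] 0.1977092530717375
[[ 1.88609214e-02  9.99822087e-01 -2.44028231e-04]
 [ 9.99822089e-01 -1.88609782e-02 -2.32535398e-04]
 [-2.37096638e-04 -2.39598984e-04 -9.99999943e-01]]
```

View pics/w4.png

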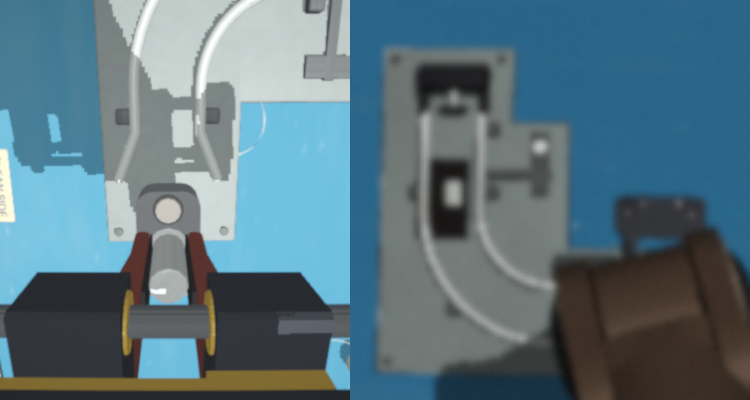

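The picture shows the carrier hanging upright over the infeed at crop (167,205), centred on the funnel (mouth ends at (120,178) and (220,178)). Check the lane centre with depth.

```bash
python3 - <<'E'
from h import *
for n in('w4','w2'):
    d=dict(np.load(n+'.npz'));P=cloud(d).reshape(-1,3);P=P[~np.isnan(P[:,0])]
    dk=P[(abs(P[:,0]-.48)<.01)&(abs(P[:,1]-.16)<.03)];print(n,'deck z',np.median(dk[:,2]))
    for y0 in (.18,.19,.20,.21,.22,.23):
        q=P[(abs(P[:,1]-y0)<.004)&(P[:,2]>.0205)&(P[:,2]<.030)]
        a=q[(q[:,0]>.385)&(q[:,0]<.435)];b=q[(q[:,0]>.442)&(q[:,0]<.49)]
        if len(a)>3 and len(b)>3: print(y0,len(a),len(b),a[:,0].mean().round(4),b[:,0].mean().round(4),((a[:,0].mean()+b[:,0].mean())/2).round(4))
    for x0 in (.52,.54,.56,.58,.60):
        q=P[(abs(P[:,0]-x0)<.004)&(P[:,2]>.0205)&(P[:,2]<.030)]
        a=q[(q[:,1]>.335)&(q[:,1]<.36)];b=q[(q[:,1]>.285)&(q[:,1]<.31)]
        if len(a)>3 and len(b)>3: print(x0,a[:,1].mean().round(4),b[:,1].mean().round(4),((a[:,1].mean()+b[:,1].mean())/2).round(4))
E
```

```text
w4 deck z 0.20705752387147963
0.18 114 114 0.4042 0.4716 0.4379
0.19 116 122 0.4084 0.4677 0.4381
0.2 123 117 0.4125 0.4639 0.4382
0.21 193 202 0.4104 0.4666 0.4385
0.22 243 220 0.4094 0.467 0.4382
0.23 118 127 0.4144 0.4627 0.4385
w2 deck z 0.01261362571552338
0.18 27 24 0.4048 0.4727 0.4387
0.19 23 27 0.4087 0.4688 0.4388
0.2 26 23 0.4127 0.4648 0.4388
0.21 37 44 0.4112 0.4668 0.439
0.22 52 47 0.41 0.4673 0.4387
0.23 25 25 0.4154 0.4641 0.4397
0.52 0.3484 0.2996 0.324
0.54 0.3519 0.296 0.3239
0.56 0.3487 0.2995 0.3241
0.58 0.3487 0.3 0.3244
0.6 0.3484 0.2943 0.3213
```

drive_tool(
  series=[
    {"x": 0, "y": 0, "z": 2, "wx": 0, "wy": 0, "wz": 0},
    {"x": 0, "y": 0, "z": 2, "wx": 0, "wy": 0, "wz": -0.009},
    {"x": 0, "y": 0, "z": 1.3, "wx": 0, "wy": 0, "wz": 0},
    {"x": 0, "y": 0, "z": 0.7, "wx": 0, "wy": 0, "wz": 0},
    {"x": 0, "y": 0, "z": 0.3, "wx": 0, "wy": 0, "wz": 0},
    {"x": 0, "y": 0, "z": 0.2, "wx": 0, "wy": 0, "wz": 0},
    {"x": 0, "y": 0, "z": 0.1, "wx": 0, "wy": 0, "wz": 0},
    {"x": 0, "y": 0, "z": 0.1, "wx": 0, "wy": 0, "wz": 0},
    {"x": 0, "y": 0, "z": 0, "wx": 0, "wy": 0, "wz": 0},
  ],
)

```text
time_s: 8.3
position: [0.4383, 0.1467, 0.0594]
tool_rot: [2.23, 2.212, 0.001]
ft_force: [-0.6, -0.0, -6.0]
gripper_width: 0.201
gripper_force: 30.0
```

drive_tool(
  series=[
    {"x": 0, "y": 0, "z": 0.05, "wx": 0, "wy": 0, "wz": 0},
    {"x": 0, "y": 0, "z": 0.05, "wx": 0, "wy": 0, "wz": 0},
    {"x": 0, "y": 0, "z": 0, "wx": 0, "wy": 0, "wz": 0},
  ],
)

```text
time_s: 8.6
position: [0.4383, 0.1467, 0.0584]
tool_rot: [-2.23, -2.213, -0.001]
ft_force: [-0.9, -0.0, -1.3]
gripper_width: 0.199
gripper_force: 30.0
```

drive_tool(
  series=[
    {"x": 0, "y": 0, "z": 0, "wx": 0, "wy": 0, "wz": 0},
    {"x": 0, "y": 0, "z": 0, "wx": 0, "wy": 0, "wz": 0},
    {"x": 0.2, "y": 0, "z": 0, "wx": 0, "wy": 0, "wz": 0},
    {"x": 0.4, "y": 0, "z": 0, "wx": 0, "wy": 0, "wz": 0},
    {"x": 0.4, "y": 0, "z": 0, "wx": 0, "wy": 0, "wz": 0},
    {"x": 0.4, "y": 0, "z": 0, "wx": 0, "wy": 0, "wz": 0},
    {"x": 0.4, "y": 0, "z": 0, "wx": 0, "wy": 0, "wz": 0},
  ],
  grip=0,
  grip_force=12,
)

```text
time_s: 9.3
position: [0.4386, 0.165, 0.0583]
tool_rot: [2.23, 2.212, 0.001]
ft_force: [-0.6, -2.8, 4.8]
gripper_width: 0.204
gripper_force: 12.0
```

drive_tool(
  series=[
    {"x": 0.4, "y": 0, "z": -0.03, "wx": 0, "wy": 0, "wz": 0},
    {"x": 0.4, "y": 0, "z": 0, "wx": 0, "wy": 0, "wz": 0},
    {"x": 0.4, "y": 0, "z": 0, "wx": 0, "wy": 0, "wz": 0},
    {"x": 0.4, "y": 0, "z": 0, "wx": 0, "wy": 0, "wz": 0},
    {"x": 0.4, "y": 0, "z": 0, "wx": 0, "wy": 0, "wz": 0},
  ],
)

```text
time_s: 9.8
position: [0.4384, 0.185, 0.0584]
tool_rot: [-2.23, -2.213, 0.0]
ft_force: [0.2, -1.5, -0.4]
gripper_width: 0.205
gripper_force: 12.0
```

drive_tool(
  series=[
    {"x": 0.4, "y": 0, "z": 0, "wx": 0, "wy": 0, "wz": 0},
    {"x": 0.4, "y": 0, "z": 0, "wx": 0, "wy": 0, "wz": 0},
    {"x": 0.4, "y": 0, "z": 0, "wx": 0, "wy": 0, "wz": 0},
    {"x": 0.4, "y": 0, "z": 0, "wx": 0, "wy": 0, "wz": 0},
  ],
)

```text
time_s: 10.2
position: [0.4385, 0.201, 0.0584]
tool_rot: [-2.23, -2.212, 0.0]
ft_force: [0.0, -1.2, -0.9]
gripper_width: 0.203
gripper_force: 12.0
```

drive_tool(
  series=[
    {"x": 0.42, "y": 0, "z": 0, "wx": 0, "wy": 0, "wz": 0},
    {"x": 0.42, "y": 0, "z": 0, "wx": 0, "wy": 0, "wz": 0},
    {"x": 0.42, "y": 0, "z": 0, "wx": 0, "wy": 0, "wz": 0},
    {"x": 0.42, "y": 0, "z": 0, "wx": 0, "wy": 0, "wz": 0},
    {"x": 0.42, "y": 0, "z": 0, "wx": 0, "wy": 0, "wz": 0},
    {"x": 0.3, "y": 0.015, "z": 0, "wx": 0, "wy": 0, "wz": 0.01},
    {"x": 0.3, "y": 0.015, "z": 0, "wx": 0, "wy": 0, "wz": 0.01},
    {"x": 0.3, "y": 0.015, "z": 0, "wx": 0, "wy": 0, "wz": 0.01},
    {"x": 0.3, "y": 0.015, "z": 0, "wx": 0, "wy": 0, "wz": 0.01},
  ],
)

```text
time_s: 11.1
position: [0.4396, 0.2338, 0.0584]
tool_rot: [-2.275, -2.166, 0.0]
ft_force: [-0.6, -0.9, -2.9]
gripper_width: 0.203
gripper_force: 12.0
```

drive_tool(
  series=[
    {"x": 0.355, "y": 0.005, "z": 0.01, "wx": 0, "wy": 0, "wz": 0.03},
    {"x": 0.355, "y": 0.005, "z": 0, "wx": 0, "wy": 0, "wz": 0.03},
    {"x": 0.355, "y": 0.005, "z": 0, "wx": 0, "wy": 0, "wz": 0.03},
    {"x": 0.355, "y": 0.007, "z": 0, "wx": 0, "wy": 0, "wz": 0.03},
    {"x": 0.355, "y": 0.007, "z": 0, "wx": 0, "wy": 0, "wz": 0.04},
    {"x": 0.355, "y": 0.007, "z": 0, "wx": 0, "wy": 0, "wz": 0.04},
  ],
)

```text
time_s: 11.7
position: [0.4426, 0.255, 0.0584]
tool_rot: [-2.482, -1.926, 0.0]
ft_force: [-1.1, -0.6, -0.7]
gripper_width: 0.201
gripper_force: 12.0
```

```bash
cat > s.py <<'E'
from h import *
o=robot.observe();p=o['position'];C=np.array([.5285,.2338]);e=p[:2]-C
M=R.from_rotvec(o['tool_rot']).as_matrix();h=np.degrees(np.arctan2(M[1,0],M[0,0]));t=np.array([M[0,0],M[1,0]]);n=np.array([M[0,1],M[1,1]])
print(o['time_s'],'r',np.hypot(*e)*1e3,'theta',np.degrees(np.arctan2(e[1],-e[0])),'90-head',90-h,'F fwd',o['ft_force'][:2]@t,'F right',o['ft_force'][:2]@n,o['ft_force'],p,'tilt',M[:,2],o['wrist_torque'])
E
python3 s.py
```

```text
11.7 r 88.44851882594718 theta 13.866217612373495 90-head 14.371488137447884 F fwd -0.8752331894524275 F right -0.9600678687404702 [-1.14726403 -0.60954794 -0.72084887] [0.44262905 0.25499719 0.05838696] tilt [-6.96955232e-05  3.42838418e-05 -9.99999997e-01] [-0.37855326  0.14242982  0.01017057]
```

drive_tool(
  series=[
    {"x": 0.355, "y": 0.005, "z": 0, "wx": 0, "wy": 0, "wz": 0.04},
    {"x": 0.355, "y": 0.005, "z": 0, "wx": 0, "wy": 0, "wz": 0.04},
    {"x": 0.355, "y": 0.005, "z": 0, "wx": 0, "wy": 0, "wz": 0.04},
    {"x": 0.355, "y": 0.005, "z": 0, "wx": 0, "wy": 0, "wz": 0.04},
    {"x": 0.355, "y": 0.005, "z": 0, "wx": 0, "wy": 0, "wz": 0.04},
    {"x": 0.355, "y": 0.005, "z": 0, "wx": 0, "wy": 0, "wz": 0.04},
    {"x": 0.355, "y": 0.005, "z": 0, "wx": 0, "wy": 0, "wz": 0.04},
    {"x": 0.355, "y": 0.005, "z": 0, "wx": 0, "wy": 0, "wz": 0.04},
    {"x": 0.355, "y": 0.005, "z": 0, "wx": 0, "wy": 0, "wz": 0.04},
    {"x": 0.355, "y": 0.005, "z": 0, "wx": 0, "wy": 0, "wz": 0.04},
  ],
)

```text
time_s: 12.7
position: [0.4575, 0.287, 0.0584]
tool_rot: [-2.815, -1.395, 0.001]
ft_force: [-1.5, -1.4, 0.6]
gripper_width: 0.2
gripper_force: 12.0
```

```bash
python3 s.py
```

```text
12.7 r 88.68935917822752 theta 36.85184740783923 90-head 37.28070979363143 F fwd -2.040906304122414 F right -0.3683112062604723 [-1.52927595 -1.4008094   0.61090714] [0.45753175 0.28699126 0.05841434] tilt [-4.18165963e-04  1.24711508e-04 -9.99999905e-01] [-0.39185927  0.39884467 -0.04922693]
```

drive_tool(
  series=[
    {"x": 0.355, "y": 0.006, "z": 0, "wx": 0, "wy": 0, "wz": 0.04},
    {"x": 0.355, "y": 0.006, "z": 0, "wx": 0, "wy": 0, "wz": 0.04},
    {"x": 0.355, "y": 0.006, "z": 0, "wx": 0, "wy": 0, "wz": 0.04},
    {"x": 0.355, "y": 0.006, "z": 0, "wx": 0, "wy": 0, "wz": 0.04},
    {"x": 0.355, "y": 0.006, "z": 0, "wx": 0, "wy": 0, "wz": 0.04},
    {"x": 0.355, "y": 0.006, "z": 0, "wx": 0, "wy": 0, "wz": 0.04},
    {"x": 0.355, "y": 0.006, "z": 0, "wx": 0, "wy": 0, "wz": 0.04},
    {"x": 0.355, "y": 0.006, "z": 0, "wx": 0, "wy": 0, "wz": 0.04},
    {"x": 0.355, "y": 0.006, "z": 0, "wx": 0, "wy": 0, "wz": 0.04},
    {"x": 0.355, "y": 0.006, "z": 0, "wx": 0, "wy": 0, "wz": 0.04},
  ],
)

```text
time_s: 13.7
position: [0.4837, 0.3107, 0.0584]
tool_rot: [-3.035, -0.808, 0.001]
ft_force: [-2.2, -0.7, 1.0]
gripper_width: 0.203
gripper_force: 12.0
```

```bash
python3 s.py
```

```text
13.7 r 89.01172874775433 theta 59.79038503833079 90-head 60.171335563719026 F fwd -2.2213131714087546 F right -0.4755968904086616 [-2.1635926  -0.69231013  1.03045617] [0.48371242 0.31072308 0.05844282] tilt [-7.39251119e-04  4.57597261e-04 -9.99999622e-01] [-0.266688    0.560709   -0.03619328]
```

drive_tool(
  series=[
    {"x": 0.355, "y": 0.008, "z": 0, "wx": 0, "wy": 0, "wz": 0.04},
    {"x": 0.355, "y": 0.008, "z": 0, "wx": 0, "wy": 0, "wz": 0.04},
    {"x": 0.355, "y": 0.008, "z": 0, "wx": 0, "wy": 0, "wz": 0.04},
    {"x": 0.355, "y": 0.008, "z": 0, "wx": 0, "wy": 0, "wz": 0.04},
    {"x": 0.355, "y": 0.008, "z": 0, "wx": 0, "wy": 0, "wz": 0.04},
    {"x": 0.355, "y": 0.008, "z": 0, "wx": 0, "wy": 0, "wz": 0.04},
    {"x": 0.355, "y": 0.008, "z": 0, "wx": 0, "wy": 0, "wz": 0.04},
    {"x": 0.355, "y": 0.008, "z": 0, "wx": 0, "wy": 0, "wz": 0.04},
    {"x": 0.355, "y": 0.008, "z": 0, "wx": 0, "wy": 0, "wz": 0.04},
  ],
)

```text
time_s: 14.6
position: [0.5135, 0.3218, 0.0585]
tool_rot: [-3.13, -0.253, 0.001]
ft_force: [-3.2, 1.2, 0.6]
gripper_width: 0.202
gripper_force: 12.0
```

```bash
python3 s.py
```

```text
14.6 r 89.25653272272727 theta 80.33364783860301 90-head 80.77165004983362 F fwd -2.9242729582634626 F right -1.7233855419359485 [-3.16280435  1.23211897  0.55555714] [0.51351289 0.32178929 0.05846415] tilt [-9.58019071e-04  1.02589047e-03 -9.99999015e-01] [0.01237057 0.69400463 0.0179581 ]
```

drive_tool(
  series=[
    {"x": 0.355, "y": 0.004, "z": 0, "wx": 0, "wy": 0, "wz": 0.03},
    {"x": 0.355, "y": 0.004, "z": 0, "wx": 0, "wy": 0, "wz": 0.03},
    {"x": 0.355, "y": 0.004, "z": 0, "wx": 0, "wy": 0, "wz": 0.03},
    {"x": 0.355, "y": 0.004, "z": 0, "wx": 0, "wy": 0, "wz": 0.03},
    {"x": 0.3, "y": 0.003, "z": 0, "wx": 0, "wy": 0, "wz": 0.02},
    {"x": 0.3, "y": 0.002, "z": 0, "wx": 0, "wy": 0, "wz": 0.01},
    {"x": 0.3, "y": 0, "z": 0, "wx": 0, "wy": 0, "wz": 0.01},
  ],
)

```text
time_s: 15.3
position: [0.5373, 0.3225, 0.0584]
tool_rot: [-3.141, -0.004, 0.0]
ft_force: [-3.0, 1.5, 3.3]
gripper_width: 0.202
gripper_force: 12.0
```

```bash
python3 s.py
```

```text
15.3 r 89.14716462763944 theta 95.69050134458881 90-head 89.86736498036424 F fwd -2.955813510475818 F right -1.4884136630396159 [-2.95925117  1.48156745  3.32354463] [0.53733937 0.32250785 0.05844143] tilt [-1.37767345e-04  3.55637062e-04 -9.99999927e-01] [ 0.28052956  0.95424111 -0.00613045]
```

drive_tool(
  series=[
    {"x": 0.4, "y": -0.04, "z": -0.01, "wx": 0, "wy": 0, "wz": 0.005},
    {"x": 0.4, "y": -0.03, "z": 0, "wx": 0, "wy": 0, "wz": 0.005},
    {"x": 0.4, "y": 0, "z": 0, "wx": 0, "wy": 0, "wz": 0},
    {"x": 0.4, "y": 0, "z": 0, "wx": 0, "wy": 0, "wz": 0},
    {"x": 0.4, "y": 0, "z": 0, "wx": 0, "wy": 0, "wz": 0},
    {"x": 0.4, "y": 0, "z": 0, "wx": 0, "wy": 0, "wz": 0},
    {"x": 0.4, "y": 0, "z": 0, "wx": 0, "wy": 0, "wz": 0},
    {"x": 0.4, "y": 0, "z": 0, "wx": 0, "wy": 0, "wz": 0},
    {"x": 0.3, "y": 0, "z": 0, "wx": 0, "wy": 0, "wz": 0},
  ],
)

```text
time_s: 16.2
position: [0.5726, 0.3227, 0.0585]
tool_rot: [-3.142, 0.011, -0.0]
ft_force: [-3.4, -0.5, 4.3]
gripper_width: 0.205
gripper_force: 12.0
```

```bash
python3 s.py
```

```text
16.2 r 99.26346334066511 theta 116.39111233538843 90-head 90.41890373877712 F fwd -3.39555115835719 F right 0.5104877350010468 [-3.39919274 -0.4856486   4.30513742] [0.57262224 0.3227183  0.05848294] tilt [ 1.99348161e-04  1.47811848e-05 -9.99999980e-01] [0.04993889 0.85251756 0.05002365]
```

drive_tool(
  series=[
    {"x": 0.2, "y": 0, "z": -0.01, "wx": 0, "wy": 0, "wz": 0},
    {"x": 0.2, "y": 0, "z": 0, "wx": 0, "wy": 0, "wz": 0},
    {"x": 0.15, "y": 0, "z": 0, "wx": 0, "wy": 0, "wz": 0},
    {"x": 0.15, "y": 0, "z": 0, "wx": 0, "wy": 0, "wz": 0},
    {"x": 0.1, "y": 0, "z": 0, "wx": 0, "wy": 0, "wz": 0},
  ],
)

```text
time_s: 16.7
position: [0.5802, 0.3227, 0.0585]
tool_rot: [3.142, -0.011, -0.0]
ft_force: [-1.6, -0.5, 2.3]
gripper_width: 0.202
gripper_force: 12.0
```

drive_tool(
  series=[
    {"x": 0.1, "y": 0, "z": 0, "wx": 0, "wy": 0, "wz": 0},
    {"x": 0.1, "y": 0, "z": 0, "wx": 0, "wy": 0, "wz": 0},
  ],
)

```text
time_s: 16.9
position: [0.5822, 0.3227, 0.0585]
tool_rot: [3.142, -0.011, -0.0]
ft_force: [-3.0, -0.4, 1.3]
gripper_width: 0.204
gripper_force: 12.0
```

drive_tool(
  series=[
    {"x": 0.1, "y": 0, "z": 0, "wx": 0, "wy": 0, "wz": 0},
    {"x": 0.1, "y": 0, "z": 0, "wx": 0, "wy": 0, "wz": 0},
  ],
)

```text
time_s: 17.1
position: [0.5837, 0.3227, 0.0585]
tool_rot: [-3.142, 0.011, 0.002]
ft_force: [-5.2, -1.1, 4.3]
gripper_width: 0.199
gripper_force: 12.0
```

drive_tool(
  series=[
    {"x": 0.1, "y": 0, "z": 0, "wx": 0, "wy": 0, "wz": 0},
  ],
)

```text
time_s: 17.2
position: [0.5846, 0.3227, 0.0585]
tool_rot: [-3.142, 0.011, 0.002]
ft_force: [-5.6, 0.3, 4.7]
gripper_width: 0.205
gripper_force: 12.0
```

drive_tool(
  series=[
    {"x": 0.1, "y": 0, "z": 0, "wx": 0, "wy": 0, "wz": 0},
  ],
)

```text
time_s: 17.3
position: [0.5855, 0.3227, 0.0585]
tool_rot: [-3.142, 0.011, 0.003]
ft_force: [-6.8, -0.1, 5.4]
gripper_width: 0.203
gripper_force: 12.0
```

drive_tool(
  series=[
    {"x": 0.05, "y": 0, "z": 0, "wx": 0, "wy": 0, "wz": 0},
    {"x": 0, "y": 0, "z": 0, "wx": 0, "wy": 0, "wz": 0},
  ],
)

```text
time_s: 17.5
position: [0.586, 0.3227, 0.0585]
tool_rot: [-3.141, 0.011, 0.002]
ft_force: [-6.6, -0.7, 4.3]
gripper_width: 0.201
gripper_force: 12.0
```

drive_tool(
  series=[
    {"x": 0.05, "y": 0, "z": -0.01, "wx": 0, "wy": 0, "wz": 0},
    {"x": 0.05, "y": 0, "z": 0, "wx": 0, "wy": 0, "wz": 0},
  ],
)

```text
time_s: 17.7
position: [0.5868, 0.3228, 0.0585]
tool_rot: [-3.142, 0.011, 0.003]
ft_force: [-2.1, 0.6, -0.1]
gripper_width: 0.203
gripper_force: 12.0
```

drive_tool(
  series=[
    {"x": 0.05, "y": 0, "z": 0, "wx": 0, "wy": 0, "wz": 0},
    {"x": 0.05, "y": 0, "z": 0, "wx": 0, "wy": 0, "wz": 0},
  ],
)

```text
time_s: 17.9
position: [0.5876, 0.3227, 0.0585]
tool_rot: [3.142, -0.011, -0.004]
ft_force: [-6.1, 0.1, 4.4]
gripper_width: 0.204
gripper_force: 12.0
```

drive_tool(
  series=[
    {"x": -0.05, "y": 0, "z": 0, "wx": 0, "wy": 0, "wz": 0},
    {"x": -0.05, "y": 0, "z": 0, "wx": 0, "wy": 0, "wz": 0},
  ],
)

```text
time_s: 18.1
position: [0.5875, 0.3227, 0.0585]
tool_rot: [3.142, -0.011, -0.0]
ft_force: [-2.7, 0.3, 1.9]
gripper_width: 0.204
gripper_force: 12.0
```

drive_tool(
  series=[
    {"x": -0.05, "y": 0, "z": 0, "wx": 0, "wy": 0, "wz": 0},
    {"x": -0.05, "y": 0, "z": 0, "wx": 0, "wy": 0, "wz": 0},
  ],
)

```text
time_s: 18.3
position: [0.587, 0.3226, 0.0585]
tool_rot: [3.141, -0.011, 0.001]
ft_force: [-1.3, 0.6, -0.8]
gripper_width: 0.204
gripper_force: 12.0
```

drive_tool(
  series=[
    {"x": -0.05, "y": 0, "z": 0, "wx": 0, "wy": 0, "wz": 0},
    {"x": -0.05, "y": 0, "z": 0, "wx": 0, "wy": 0, "wz": 0},
  ],
)

```text
time_s: 18.5
position: [0.5863, 0.3226, 0.0586]
tool_rot: [3.141, -0.011, 0.002]
ft_force: [2.2, 1.6, -4.4]
gripper_width: 0.203
gripper_force: 12.0
```

drive_tool(
  series=[
    {"x": -0.05, "y": 0, "z": 0, "wx": 0, "wy": 0, "wz": 0},
    {"x": -0.05, "y": 0, "z": 0, "wx": 0, "wy": 0, "wz": 0},
  ],
)

```text
time_s: 18.7
position: [0.5858, 0.3225, 0.0588]
tool_rot: [-3.142, 0.012, -0.004]
ft_force: [4.7, 0.1, -5.3]
gripper_width: 0.201
gripper_force: 12.0
```

```bash
python3 - <<'E'
from h import *
d=cam('wrist');s=cam('scene')
b=s['frame'][140:240,240:360];a=np.hstack([d['frame'][50:350,150:500],cv2.resize(b,(360,300),interpolation=cv2.INTER_CUBIC)])
cv2.imwrite('pics/w5.png',a[:,:,::-1])
E
```

```text
(no output)
```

View pics/w5.png

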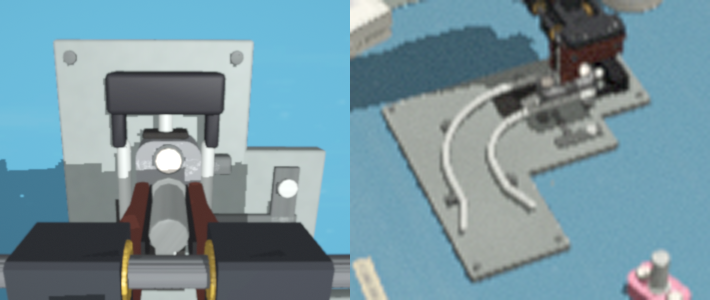

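The picture shows the carrier upright in the dock against the buffer; the pull-back force reversed (+4.7 N), so the tongue bars it. Relax, release and retreat.

drive_tool(
  series=[
    {"x": 0.06, "y": 0, "z": 0, "wx": 0, "wy": 0, "wz": 0},
    {"x": 0.06, "y": 0, "z": 0, "wx": 0, "wy": 0, "wz": 0},
    {"x": 0, "y": 0, "z": 0, "wx": 0, "wy": 0, "wz": 0},
  ],
)

```text
time_s: 19.1
position: [0.5859, 0.3225, 0.0587]
tool_rot: [3.141, -0.012, -0.0]
ft_force: [3.2, 0.6, -2.7]
gripper_width: 0.202
gripper_force: 12.0
```

drive_tool(
  series=[
    {"x": 0, "y": 0, "z": 0, "wx": 0, "wy": 0, "wz": 0},
    {"x": 0, "y": 0, "z": 0, "wx": 0, "wy": 0, "wz": 0},
    {"x": 0, "y": 0, "z": 0, "wx": 0, "wy": 0, "wz": 0},
    {"x": 0, "y": 0, "z": 0, "wx": 0, "wy": 0, "wz": 0},
    {"x": 0, "y": 0, "z": 0, "wx": 0, "wy": 0, "wz": 0},
    {"x": 0, "y": 0, "z": 0, "wx": 0, "wy": 0, "wz": 0},
  ],
  grip=45,
)

```text
time_s: 19.7
position: [0.5858, 0.3227, 0.0587]
tool_rot: [-3.142, 0.011, 0.0]
ft_force: [-0.2, -0.4, 0.5]
gripper_width: 0.45
gripper_force: 0.0
```

drive_tool(
  series=[
    {"x": 0, "y": 0, "z": -1, "wx": 0, "wy": 0, "wz": 0},
    {"x": 0, "y": 0, "z": -2, "wx": 0, "wy": 0, "wz": 0},
    {"x": 0, "y": 0, "z": -3, "wx": 0, "wy": 0, "wz": 0},
    {"x": 0, "y": 0, "z": -4, "wx": 0, "wy": 0, "wz": 0},
    {"x": 0, "y": 0, "z": -4, "wx": 0, "wy": 0, "wz": 0},
    {"x": -1, "y": 0, "z": -3, "wx": 0, "wy": 0, "wz": 0},
    {"x": -1, "y": 0, "z": 0, "wx": 0, "wy": 0, "wz": 0},
    {"x": 0, "y": 0, "z": 0, "wx": 0, "wy": 0, "wz": 0},
    {"x": 0, "y": 0, "z": 0, "wx": 0, "wy": 0, "wz": 0},
  ],
)

```text
time_s: 20.6
position: [0.5651, 0.323, 0.2279]
tool_rot: [3.141, -0.01, -0.002]
ft_force: [-0.2, 0.3, 0.2]
gripper_width: 0.449
gripper_force: 0.0
```

```bash
python3 - <<'E'
from h import *
d=cam('wrist');a=d['frame'][40:300,180:480]
cv2.imwrite('pics/w6.png',cv2.resize(a[:,:,::-1],None,fx=2.3,fy=2.3))
P=cloud(d).reshape(-1,3);h=P[(P[:,2]>.07)&(P[:,2]<.084)&(abs(P[:,0]-.585)<.03)&(abs(P[:,1]-.323)<.03)];print('post',len(h),h.mean(0))
print(robot.observe()['position'],robot.observe()['ft_force'])
E
```

```text
post 294 [0.58697526 0.32165184 0.07785565]
[0.56533621 0.32283877 0.22757696] [-0.14422386 -1.10590258  0.57999117]
```

View pics/w6.png

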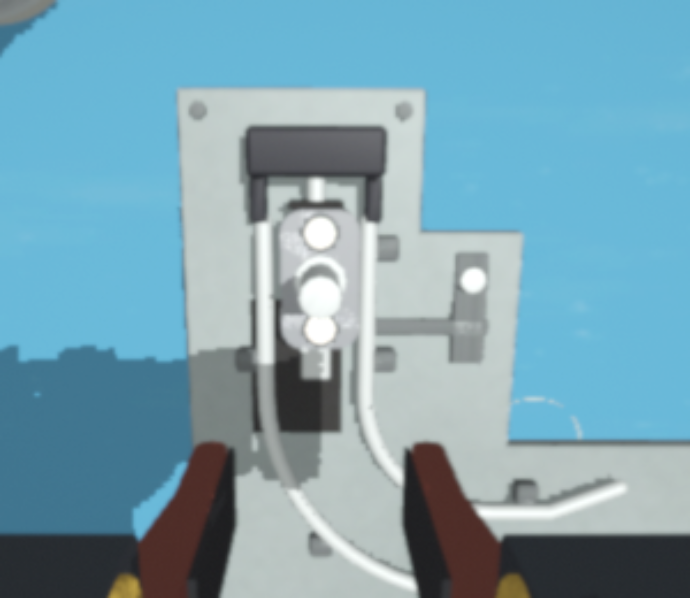

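The picture shows the carrier at (320,280) resting against the buffer, with the tongue directly behind its rear face (315,362) and both rails clear.

```bash
python3 -c "
from plant import robot
print(robot.hand_in())"
```

```text
the job is handed in; nothing more can be done
None
```

The carrier stands upright in the dock against the buffer with the spring tongue up behind it, and it stayed there when released; I handed the job in at about 21 s, with no horizontal force reading above about 7 N and the bottles and beaker untouched.

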